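# Feed a pad into the stapling jig and staple its head

## Robot

A 7-joint arm with a two-finger parallel gripper is mounted at the origin on a cart in front of the work surface, level with it; the furniture and walls round the work are solid. World frame = base frame: x ahead of the robot, y to its left, z up, the work surface at z = 0. Lengths are in m, angles in rad, forces in N, time in s.
With the tool pointing down it reaches from about 0.4 to 0.85 m from the base axis. Payload 10.4 kg.
Tool frame: the origin (TCP) lies on the centre line of the jaws, within the pads' length; the fingertips stand 22 mm ahead of it and the grasp point (between the pads) lies 3 mm ahead of it; z points along the fingers, y is the line along which they close (so a half turn about z gives the same grasp; the last joint's range is limited). The gripper opens to 87 mm and grips with 3 to 60 N. Pads are 19 mm wide; open, the fingers measure 117 mm over their backs; the gripper's body (75 mm by 190 mm) begins 51 mm behind the grasp point.
Start: joints at [-1.309, 0.332, -0.065, 1.46, 0.022, 1.35, -0.088], TCP at [0.176, 0.6, 0.245] pointing down, gripper open.
Joint ranges: [-2.6, 2.6], [-0.5, 2.12], [-1.47, 1.34], [0.16, 2.42], [-1.27, 4.41], [0.06, 2.06], [-2.6, 2.6]. Speed limits (rad/s): [2.22, 2.22, 2.79, 2.79, 3.14, 3.14, 3.14].

## Interface

Orientations are given as a unit quaternion [x, y, z, w].
In Python, from bench import r gives the robot as it stands.
- The arm moves only by the shell command python3 jog.py 'ROWS' [FORCE]. ROWS is a JSON object whose key "steps" holds a list of rows, 1 to 12 of them, each of 5 numbers: dx, dy, dz in units of 50 mm, then a turn about the tool's z in units of 0.1 rad, then the finger opening in m; each row is the pose to reach, as a shift and turn from the pose commanded when the command began, along the tool's axes at that moment; what a row does not reach only later rows make up. A row lasts 1/10 s, in which the tool goes at most 0.05 m and 0.15 rad, less where a joint would pass 70% of its speed; a pose out of reach is approached as far as the arm can. The fingers move at their own pace and stop on an object; FORCE is the grip in N (left out, the last holds). Time passes only in rows, so rows that do not move let the fingers close. It prints the time, the measured TCP pose, the force, the opening and the grip force at its end. Input that does not fit is refused with a message, and nothing moves.
- r.read_state(): the state, without advancing time (a new reading comes with each control period).
- r.camera(name): name is "scene" or "top" or "wrist"; returns a dict with "img" (420x560x3 uint8, red, green, blue), "fx", "fy", "cx", "cy" (pixels), "k1" (the pictures are not rectified: a ray, as slopes to the right and down, at radius r is drawn at 1 + k1 r^2 times it, then the intrinsics apply), "pose" (4x4, takes a point from camera to world coordinates). Camera axes: x right, y down, z forward; pixel columns grow to the right and rows downward; lengths in m; the calibration is good to about 2 mm. A picture is of the moment at which its call begins. There is no depth.
- r.close_job(): hands the job in; it is judged then, once.
The state is a dict: "time": time; "joint_positions": joint angles; "joint_vel": joint speeds; "joint_torque": joint torques, N m; "ee_pos": TCP position; "eef_rot": TCP orientation; "ft_force": force on the tool from outside, world axes, zero at the start; "torque": the same for the moment, N m; "width": finger opening in m; "grip_force": force on a finger pad.
Only numpy, scipy, OpenCV 4.12 (cv2) and the standard library are available. Lean on these libraries where they do the work, as an engineer would, in place of code of your own. Each camera call takes 0.05 s, during which the arm holds its last target. There are 200 camera calls.

## Task

Staple the head of the loose tear-off pad in the stapling jig: push the pad along the plywood bed, head strip first, through the narrow gap between the two side guides until it lies squarely against both head stops with its edge in the stapler's mouth. Then, and not before, press the stapler's arm down firmly onto the pad and let it spring up again. Use the fingers only, never the rest of the arm, and keep the pad flat on the bed at all times; leave the pad home, take the hand away and leave the stamp, ink pad, mug and eraser beside the jig undisturbed.

Things in the scene. Friction and masses are not known exactly. Their poses are not given: they have to be found in the camera images.
- jig: Stapling jig screwed to the table, immovable: a plywood board whose bed is 9.5 mm above the table. Origin at table level; x = feed direction (towards the stapler), y across, z up; it spans x -200 to +180, y -105 to +105 mm. The blue desk stapler, 36 wide, 46 high, is let into it on the centre line, x +33 to +169 mm, anvil flush with the bed, mouth (10 mm high) open towards -x.
- gap (a point): Middle of the entrance of the gap, on the bed, axes as the jig's, at jig x = -27 mm. Two dark wooden side guides run 50 mm from here along +x, to jig x = +23 mm; each is 18 mm wide, 12 mm high above the bed, with fully rounded ends (radius 9 mm). Their inner faces lie at y = -51.5 and +51.5 mm: a gap of 103 mm for the 100 mm pad.
- seat (a point): Point on the bed midway between the two dark wooden head stops, on the plane of their faces, at jig x = +53 mm, 80 mm past the gap's entrance; axes as the jig's. The stops are 12 mm high above the bed, at 24 to 48 mm either side. The middle of the pad's head edge belongs here.
- pad: Loose tear-off pad lying on the bed before the guides: white paper on stiff board, rigid, 110 (x) by 100 (y) by 5 mm, about 60 g, with a blue strip 18 mm wide along its head (+x edge, towards the stapler). Origin at the centre of its underside, z up. (The stack of four finished pads at the far left is not to be used.)
- pad_head (a point): Middle of the lower head edge of the pad, 55 mm from the pad's origin along its x; when the pad is home it lies on the seat.
- press_spot (a point): Middle of the upper face of the stapler's arm near its nose, where it is pressed, about 45 mm above the table, 56 mm from the jig's origin along the jig's x; the arm is 25 mm wide there. A firm press here is 10 to 20 N.
- stapler_arm (a joint): Angle of the stapler's arm, rad, growing as it goes down about a hinge 102 mm behind the press spot. A return spring holds it at about -0.015; some 5 N at the press spot bring it down to the pad. It meets a pad lying in the mouth at about 0.037 (4 mm lower at the press spot than at 0); an empty mouth would let it go to 0.105.
- stamp: Rubber stamp with a dark red turned handle on a wooden block 25 x 52 mm, 64 mm high, standing on the table beyond the jig. Origin at the centre of its underside.
- ink_pad: Dark blue flat tin ink pad 60 x 94 x 16 mm on the table beyond the jig. Origin at the centre of its underside.
- mug_white: White mug, 78 mm across, 112 mm with its handle, 102 mm high, beyond the jig on the stapler's side. Origin at the middle of its underside (handle included).
- eraser: Eraser in a blue sleeve 21 x 55 x 12 mm on the table on the robot's side of the jig. Origin at the centre of its underside.

How it is judged:
On the way, in this order (a step that is already met when the one before it is completed fails the run):
1. the pad has been pushed through the gap and lies home against the head stops (x of pad_head in the frame of seat above -0.003 m and y of pad_head in the frame of seat between -0.004 and 0.004 m and angle between the x axis of pad and the x axis of jig, either way round below 0.04 rad and z of pad_head in the frame of seat below 0.003 m), for 0.2 s.
2. the stapler's arm is pressed down firmly onto the pad, with more than 7 N from the fingertips (all of step 1 and value of joint stapler_arm above 0.03 rad and contact force between the fingers and jig above 7 N), for 0.1 s.
At the end, for the whole second after the job is handed in: The pad lies flat and still on the bed between the guides, its head edge within 3 mm of the head stops, within 4 mm of the middle and square within 0.04 rad, and the stapler's arm has sprung up again (joint below 0.01) (all of step 1 and value of joint stapler_arm below 0.01 rad and linear speed of pad below 0.01 m/s and angle between pad's own z axis and vertical below 0.05 rad); the robot touches nothing.
It fails at once if the stapler is pressed before the pad is home (value of joint stapler_arm above 0.028 rad and not (x of pad_head in the frame of seat above -0.003 m and y of pad_head in the frame of seat between -0.004 and 0.004 m and angle between the x axis of pad and the x axis of jig, either way round below 0.04 rad and z of pad_head in the frame of seat below 0.003 m)).
It fails at once if the pad is lifted or tipped off the bed (z of pad_head in the frame of seat above 0.008 m or height (world z) of pad above 0.0175 m or angle between pad's own z axis and vertical above 0.12 rad).
It fails at once if the hand or arm, other than the fingers, touches the pad or the jig (contact force between the arm and pad above 1 N or contact force between the arm and jig above 1 N).
It fails at once if the stamp, ink pad, mug or eraser is moved more than 15 mm or knocked over (distance of any of stamp, ink_pad, mug_white, eraser from where it was at the start of the episode above 0.015 m or angle between any of stamp, ink_pad, mug_white, eraser's own z axis and vertical above 0.3 rad).
It also fails if it takes over 67 s, if anything falls off the work surface, if the arm or the gripper's body presses on something with over 40 N, if the wrist force passes 120 N, or if a joint passes its speed limit or range.

## Working session

There is one attempt and no reset: what is moved stays moved. The work goes in short steps, Python scripts to look and compute and a shell command to move; the robot and the scene stay as the last step left them, time stands still between calls to the robot, and variables do not carry over. Pictures are saved under pics/ and viewed, at most 11 in all, crops included, and the job is handed in when it is done.

```bash
ls; mkdir -p pics
cat > h.py <<'E'
import numpy as np, cv2, json
from bench import r
def snap(n,f):
    c=r.camera(n); cv2.imwrite(f'pics/{f}.png',c['img'][:,:,::-1])
    np.savez(f'pics/{f}.npz',**{k:np.array(v) for k,v in c.items()}); return c
def load(f): return np.load(f'pics/{f}.npz')
def ray(c,u,v):
    xd=np.array([(u-c['cx'])/c['fx'],(v-c['cy'])/c['fy']]); x=xd.copy()
    for _ in range(20): x=xd/(1+c['k1']*(x@x))
    T=np.array(c['pose']); return T[:3,3],T[:3,:3]@np.array([x[0],x[1],1])
def atz(c,u,v,z):
    o,d=ray(c,u,v); return o+d*(z-o[2])/d[2]
def tri(a,b):
    (o1,d1),(o2,d2)=a,b
    s=np.linalg.lstsq(np.c_[d1,-d2],o2-o1,rcond=None)[0]
    p,q=o1+s[0]*d1,o2+s[1]*d2; return (p+q)/2,np.linalg.norm(p-q)
def proj(c,p):
    T=np.array(c['pose']); q=T[:3,:3].T@(np.array(p)-T[:3,3]); x=q[:2]/q[2]; x=x*(1+c['k1']*(x@x))
    return x*[c['fx'],c['fy']]+[c['cx'],c['cy']]
E
python3 - <<'E'
from h import *
for n in ['scene','top','wrist']:
    c=snap(n,n+'0'); print(n,c['fx'],c['k1'],np.round(c['pose'],3).tolist())
print(r.read_state())
a=cv2.imread('pics/top0.png');cv2.imwrite('pics/top0b.png',cv2.resize(a,(800,600),interpolation=cv2.INTER_CUBIC))
a=cv2.imread('pics/scene0.png');cv2.imwrite('pics/scene0b.png',cv2.resize(a,(800,600),interpolation=cv2.INTER_CUBIC))
E
```

```text
bench.py
jog.py
pics
scene 420.6438462349639 -0.000774121894202771 [[0.654, -0.512, 0.556, 0.124], [-0.756, -0.456, 0.47, -0.367], [0.013, -0.728, -0.686, 0.662], [0.0, 0.0, 0.0, 1.0]]
top 427.1196687594692 -0.13063526344539383 [[0.003, -0.981, 0.193, 0.409], [-1.0, -0.004, -0.002, 0.07], [0.003, -0.193, -0.981, 0.951], [0.0, 0.0, 0.0, 1.0]]
wrist 345.3966502857304 0.025690723213177953 [[0.281, 0.925, 0.256, 0.105], [0.96, -0.271, -0.077, 0.62], [-0.001, 0.267, -0.964, 0.384], [0.0, 0.0, 0.0, 1.0]]
{'time': 0.15, 'joint_positions': array([-1.30860032,  0.33270531, -0.06471256,  1.46071736,  0.0216501 ,
        1.34988149, -0.08850212]), 'joint_vel': array([ 1.78926382e-05, -1.17441728e-03,  6.54237393e-04, -4.16866626e-03,
        1.17189202e-03,  1.44785221e-04,  1.08571265e-03]), 'joint_torque': array([ 5.05189255e-04, -6.23639631e+01,  2.42930587e-02, -3.90140212e+01,
       -6.12866459e-02,  3.72454093e-02,  8.54071186e-05]), 'ee_pos': array([0.17553731, 0.59958293, 0.24396492]), 'eef_rot': array([ 1.41898915e-01,  9.89881023e-01, -5.06628385e-04, -2.88135054e-05]), 'ft_force': array([ 0.46910616, -0.25216466,  0.12098335]), 'torque': array([-0.00578708,  0.04387075, -0.01061458]), 'grip_force': 0.0, 'width': 0.08688987102425048}
```

View pics/top0b.png

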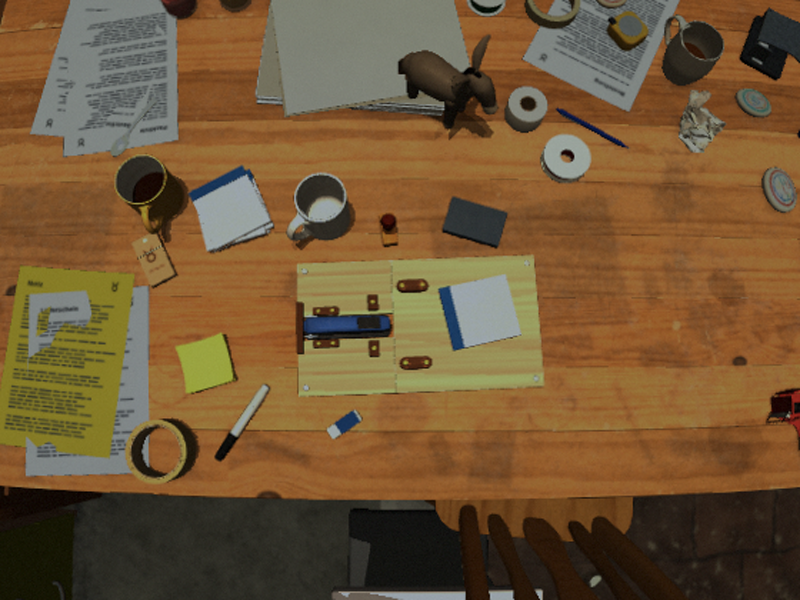

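View pics/scene0b.png

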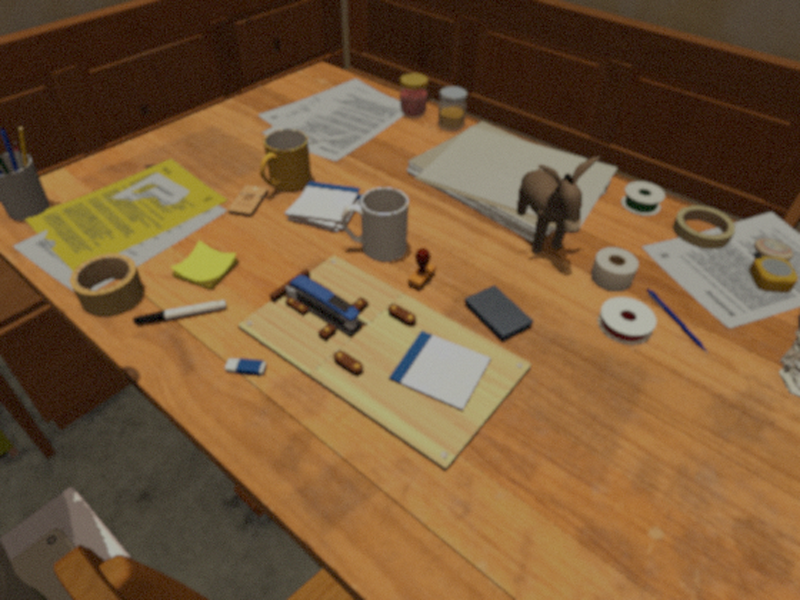

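The top view shows the jig (297–543, 256–396) feeding to the left (world +y). The pad is at about (480, 312), turned a little, and the guides are at (412, 285) and (415, 362). I'll enlarge both views to read the points.

Run:
```python
import cv2
a=cv2.imread('pics/top0.png')[172:286,200:390];cv2.imwrite('pics/topc.png',cv2.resize(a,None,fx=4.2,fy=4.2,interpolation=cv2.INTER_CUBIC))
a=cv2.imread('pics/scene0.png')[175:325,165:375];cv2.imwrite('pics/scenec.png',cv2.resize(a,None,fx=3.8,fy=3.8,interpolation=cv2.INTER_CUBIC))
```

```text
(no output)
```

View pics/topc.png

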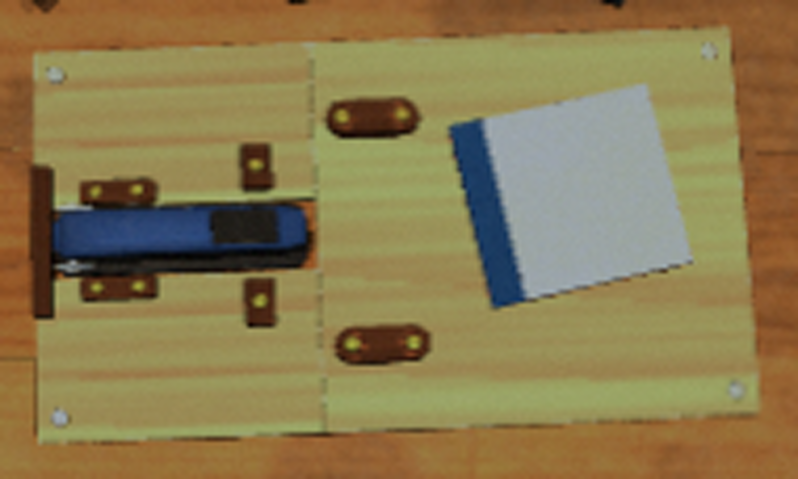

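View pics/scenec.png

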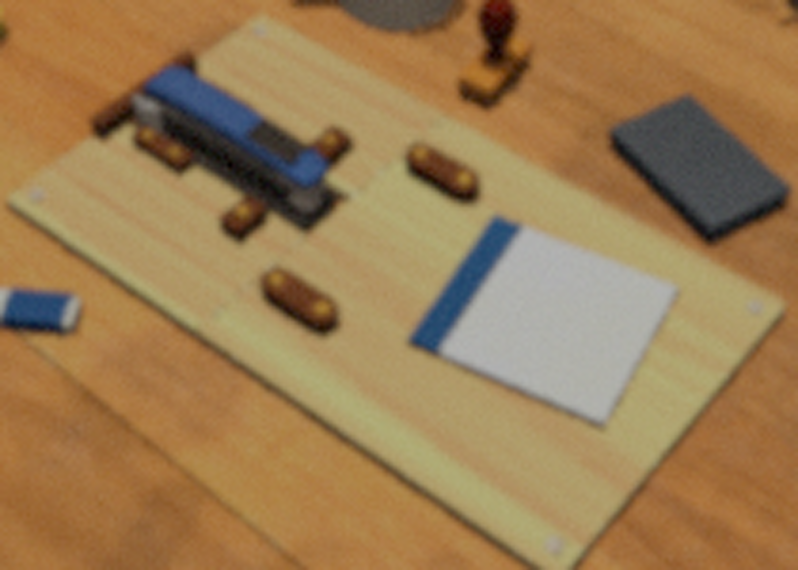

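```bash
cat > fit.py <<'E'
from h import *
from scipy.optimize import least_squares
t,s=load('top0'),load('scene0')
T=lambda p:((p[0]+.5)/4.2-.5+200,(p[1]+.5)/4.2-.5+172)
S=lambda p:((p[0]+.5)/3.8-.5+165,(p[1]+.5)/3.8-.5+175)
tj=[(33,53),(730,28),(760,412),(38,441)]; sj=[(262,15),(786,302),None,(8,203)]
tp=[(449,126),(646,85),(692,262),(494,307)]; sp=[(497,217),(678,290),(603,424),(412,343)]
for n,A,B in(('jig',tj,sj),('pad',tp,sp)):
    for a,b in zip(A,B):
        if b: print(n,np.round(tri(ray(t,*T(a)),ray(s,*S(b))),4) if 0 else [np.round(q,4) for q in tri(ray(t,*T(a)),ray(s,*S(b)))])
def fit(L,A,B,z):
    def P(q):
        c,s_=np.cos(q[2]),np.sin(q[2]); return [np.array([q[0]+c*x-s_*y,q[1]+s_*x+c*y,z]) for x,y in L]
    def f(q):
        e=[]
        for p,a,b in zip(P(q),A,B):
            e+=list(proj(t,p)-T(a))
            if b: e+=list((proj(s,p)-S(b))*.5)
        return np.array(e)
    o=least_squares(f,[.45,.1,1.57]); return o.x,np.round(f(o.x),1)
j,e=fit([(.18,-.105),(-.2,-.105),(-.2,.105),(.18,.105)],tj,sj,.0095); print('jig',j,e)
p,e=fit([(.055,-.05),(-.055,-.05),(-.055,.05),(.055,.05)],tp,sp,.0145); print('pad',p,e)
c,s_=np.cos(j[2]),np.sin(j[2]); d=p[:2]-j[:2]
print('pad in jig',c*d[0]+s_*d[1],-s_*d[0]+c*d[1],p[2]-j[2])
E
python3 fit.py
```

```text
jig [array([0.6507, 0.2201, 0.0105]), np.float64(0.0)]
jig [array([ 0.6648, -0.1582,  0.0152]), np.float64(0.0015)]
jig [array([0.4422, 0.2114, 0.0076]), np.float64(0.0005)]
pad [array([ 0.6103, -0.0048,  0.0149]), np.float64(0.0005)]
pad [array([ 0.6326, -0.1109,  0.0162]), np.float64(0.0007)]
pad [array([ 0.5366, -0.1324,  0.0167]), np.float64(0.0005)]
pad [array([ 0.5134, -0.0275,  0.0141]), np.float64(0.0006)]
jig [0.5541858  0.03601857 1.61318382] [-0.  -0.2  0.1  0.1 -0.3 -0.3  0.6  0.6  0.2  0.2 -0.2  0.3 -0.1 -0.2]
pad [ 0.57355219 -0.06898469  1.79222302] [-0.1 -0.  -0.2  0.   0.1 -0.5  0.4  0.1  0.3  0.1  0.3  0.5 -0.4  0.2
 -0.4 -0.1]
pad in jig -0.1057295895584449 -0.014899498356505664 0.17903919128379342
```

```bash
cat > to.py <<'E'
import sys
from h import *
from scipy.spatial.transform import Rotation as R
J=np.array([.5542,.0360]); JY=1.6132
def J2W(x,y): c,s=np.cos(JY),np.sin(JY); return J+[c*x-s*y,s*x+c*y]
def W2J(w): c,s=np.cos(JY),np.sin(JY); d=np.array(w)[:2]-J; return np.array([c*d[0]+s*d[1],-s*d[0]+c*d[1]])
if __name__=='__main__':
    x,y,z,a=map(float,sys.argv[1:])   # jig x,y of TCP, world z, angle of tool y from jig x (deg)
    st=r.read_state(); M=R.from_quat(st['eef_rot']).as_matrix()
    now=np.arctan2(M[1,1],M[0,1]); d=np.r_[J2W(x,y),z]-st['ee_pos']
    tr=-((JY+np.radians(a)-now+np.pi)%(2*np.pi)-np.pi)
    print('shift',np.round(M.T@d,4),'turn',round(tr,3),'now jig',np.round(W2J(st['ee_pos']),4),round(st['ee_pos'][2],4),'ang',round(np.degrees(now-JY),2),'tilt',np.round(M[:2,2],4),'q7',round(st['joint_positions'][6],2),'F',np.round(st['ft_force'],1),'t',st['time'])
E
python3 to.py -.106 -.092 .1 0
```

```text
shift [-0.6429 -0.5052  0.1445] turn -0.327 now jig [0.5791 0.3544] 0.244 ang -18.75 tilt [-0.0002 -0.001 ] q7 -0.09 F [ 0.5 -0.3  0.1] t 0.15
```
Go horizontally first 17+ rows. Rows of 0.045 each: total .818 /18. Command 1: 12 rows to about 0.6 fraction; can simply give a far target repeatedly? "each row is the pose to reach... what a row does not reach only later rows make up" -> giving the final target in each row moves at most .05 per row. So 12 rows of the final target → goes 0.6m. Good, but "joint speed 70%". Just repeat final.

Units first: shifts go in units of 50 mm and turns go in units of 0.1 rad. So -0.643 m is -12.86, -0.505 m is -10.1, -0.327 rad is -3.27.

```bash
R='' ; python3 jog.py '{"steps": [[-12.86, -10.1, 0, -3.27, 0.06], [-12.86, -10.1, 0, -3.27, 0.06], [-12.86, -10.1, 0, -3.27, 0.06], [-12.86, -10.1, 0, -3.27, 0.06], [-12.86, -10.1, 0, -3.27, 0.06], [-12.86, -10.1, 0, -3.27, 0.06], [-12.86, -10.1, 0, -3.27, 0.06], [-12.86, -10.1, 0, -3.27, 0.06], [-12.86, -10.1, 0, -3.27, 0.06], [-12.86, -10.1, 0, -3.27, 0.06], [-12.86, -10.1, 0, -3.27, 0.06], [-12.86, -10.1, 0, -3.27, 0.06]]}' 10; python3 to.py -.106 -.092 .1 0
```

```text
time: 1.35
ee_pos: [0.5248, 0.1102, 0.2446]
eef_rot: [-0.021, 1.0, 0.0, 0.0]
ft_force: [1.4, 0.4, -0.0]
width: 0.0601
grip_force: 0.0
shift [-0.1182 -0.1814  0.1446] turn 0.0 now jig [0.0753 0.0262] 0.2446 ang 0.0 tilt [0.0002 0.0003] q7 1.36 F [ 1.4  0.4 -0. ] t 1.35
```

To row units: -0.181 m is -3.62, 0.144 m is 2.88.

```bash
python3 jog.py '{"steps": [[-0.8, -1.2, 0.8, 0, 0.06], [-1.4, -2, 1.6, 0, 0.06], [-2, -2.8, 2.2, 0, 0.06], [-2.36, -3.62, 2.88, 0, 0.06], [-2.36, -3.62, 2.88, 0, 0.06], [-2.36, -3.62, 2.88, 0, 0.06], [-2.36, -3.62, 2.88, 0, 0.06]]}'; python3 to.py -.106 -.092 .033 0
python3 - <<'E'
from h import *
snap('wrist','w1');t=snap('top','t1')
a=cv2.imread('pics/w1.png');b=cv2.imread('pics/t1.png');cv2.imwrite('pics/w1t1.png',cv2.resize(np.vstack([a[60:360,:],]),(800,429)))
E
```

```text
time: 2.05
ee_pos: [0.6488, -0.0658, 0.0986]
eef_rot: [-0.02, 1.0, -0.0, -0.002]
ft_force: [-0.5, 0.5, 0.4]
width: 0.0601
grip_force: 0.0
shift [-0.002  -0.0002  0.0656] turn -0.003 now jig [-0.1057 -0.0902] 0.0986 ang -0.17 tilt [-0.0031 -0.0011] q7 1.81 F [-0.5  0.5  0.4] t 2.05
```

View pics/w1t1.png

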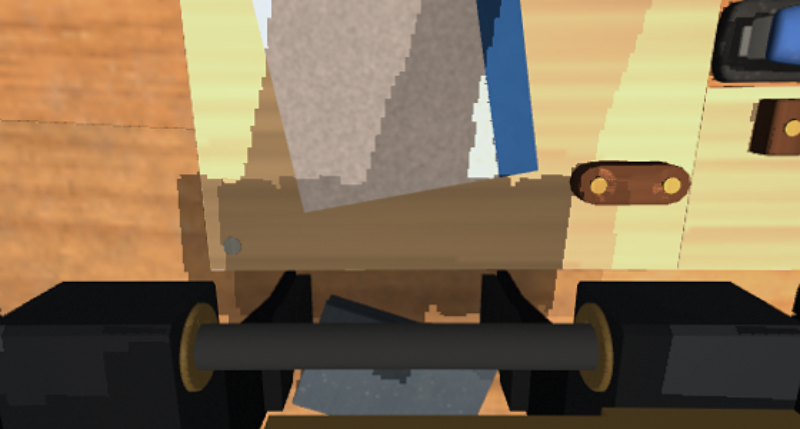

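The wrist view shows the pad's far tail corner at (305, 211), its head corner at (538, 170) and the board's far corner at (211, 268). I'll check these against the fit.

Run:
```python
from to import *
c=load('w1')
for n,x,y,z in [('padtail',305,211,.0145),('padhead',538,170,.0145),('boardcorner',211,268,.0095),('guide end',571,182,.0155),('guide inner edge ctr',632,163,.0215),('guide outer',632,204,.015)]:
    print(n,np.round(W2J(atz(c,(x+.5)*.7-.5,(y+.5)*.7-.5+60,z)),4))
```

```text
padtail [-0.1486 -0.0732]
padhead [-0.0408 -0.0542]
boardcorner [-0.1973 -0.1033]
guide end [-0.0256 -0.0597]
guide inner edge ctr [-0.0019 -0.0502]
guide outer [ 0.0036 -0.0703]
```

To row units: 0.05 m is 1, 0.065 m is 1.3.

```bash
python3 jog.py '{"steps": [[-0.04, 0, 0.6, 0, 0.06], [-0.04, 0, 1, 0, 0.06], [-0.04, 0, 1.24, 0, 0.06], [-0.04, 0, 1.3, 0, 0.06], [-0.04, 0, 1.3, 0, 0.06], [-0.04, 0, 1.3, 0, 0.06]]}'; python3 to.py -.106 -.061 .033 0
```

```text
time: 2.75
ee_pos: [0.6524, -0.0635, 0.037]
eef_rot: [-0.021, 1.0, 0.0, 0.001]
ft_force: [0.5, 0.2, 0.3]
width: 0.06
grip_force: 0.0
shift [ 0.0329 -0.0024  0.0039] turn 0.0 now jig [-0.1036 -0.0938] 0.037 ang 0.01 tilt [0.002  0.0002] q7 1.83 F [0.5 0.2 0.3] t 2.75
```

```bash
python3 jog.py '{"steps": [[0, -0.04, 0, 0, 0.06], [0, -0.04, 0, 0, 0.06], [0, -0.04, 0, 0, 0.06], [0, -0.04, 0, 0, 0.06]]}'; python3 to.py -.106 -.061 .033 0
```

```text
time: 3.15
ee_pos: [0.6517, -0.0658, 0.0357]
eef_rot: [-0.021, 1.0, 0.0, 0.0]
ft_force: [0.0, -0.8, 0.2]
width: 0.0599
grip_force: 0.0
shift [ 0.0321 -0.0002  0.0027] turn -0.0 now jig [-0.1058 -0.0931] 0.0357 ang -0.02 tilt [0.0002 0.0001] q7 1.83 F [ 0.  -0.8  0.2] t 3.15
```

```bash
python3 jog.py '{"steps": [[0.08, 0, 0.054, 0, 0.06], [0.12, 0, 0.054, 0, 0.06], [0.16, 0, 0.054, 0, 0.06], [0.16, 0, 0.054, 0, 0.06]]}'; python3 to.py -.106 -.061 .033 0
```

```text
time: 3.55
ee_pos: [0.6434, -0.0661, 0.0328]
eef_rot: [-0.021, 1.0, 0.0, -0.0]
ft_force: [-0.8, 0.2, -0.8]
width: 0.0594
grip_force: 0.0
shift [ 0.0237 -0.0002 -0.0002] turn -0.0 now jig [-0.1058 -0.0847] 0.0328 ang -0.02 tilt [-0.0002  0.0001] q7 1.84 F [-0.8  0.2 -0.8] t 3.55
```

```bash
python3 jog.py '{"steps": [[0.06, 0, 0, 0, 0.06], [0.12, 0, 0, 0, 0.06], [0.18, 0, 0, 0, 0.06], [0.24, 0, 0, 0, 0.06], [0.28, 0, 0, 0, 0.06], [0.32, 0, 0, 0, 0.06], [0.36, 0, 0, 0, 0.06], [0.4, 0, 0, 0, 0.06], [0.44, 0, 0, 0, 0.06], [0.44, 0, 0, 0, 0.06], [0.44, 0, 0, 0, 0.06]]}'; python3 to.py -.106 -.061 .033 0
python3 - <<'E'
from h import *
snap('wrist','w2');snap('top','t2');snap('scene','s2')
a=cv2.imread('pics/w2.png')[0:280]
b=cv2.imread('pics/t2.png')[172:286,200:390]
b=cv2.resize(b,(560,336),interpolation=cv2.INTER_CUBIC)
cv2.imwrite('pics/m2.png',cv2.resize(np.vstack([a,b])[:420*2],None,fx=.97,fy=.97))
E
```

```text
time: 4.65
ee_pos: [0.6216, -0.067, 0.0328]
eef_rot: [-0.021, 1.0, 0.0, -0.0]
ft_force: [-0.2, 0.1, -0.0]
width: 0.06
grip_force: 0.0
shift [ 0.002  -0.0003 -0.0002] turn -0.0 now jig [-0.1057 -0.063 ] 0.0328 ang -0.01 tilt [-0.0002  0.0001] q7 1.84 F [-0.2  0.1 -0. ] t 4.65
```

View pics/m2.png

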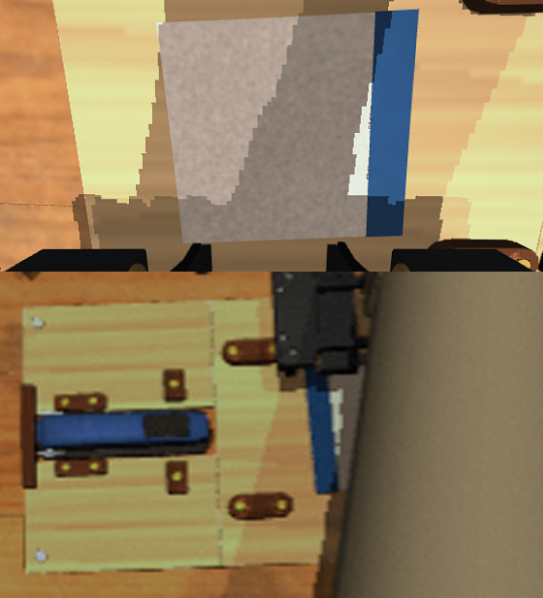

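The wrist view shows the pad nearly square, with corners at (158, 24), (418, 10), (403, 236) and (184, 243).

Run:
```python
from to import *
c=load('w2'); P=[np.round(W2J(atz(c,x/.97,y/.97,.0145)),4) for x,y in [(158,24),(418,10),(403,236),(184,243)]]
print(P); 
for a,b in((0,1),(3,2),(0,3),(1,2)): d=P[b]-P[a]; print(np.degrees(np.arctan2(d[1],d[0])),np.linalg.norm(d))
print('mean',np.mean(P,0))
a=cv2.imread('pics/w2.png'); 
# scene crop
a=cv2.imread('pics/s2.png')[190:310,200:380]; cv2.imwrite('pics/s2c.png',cv2.resize(a,None,fx=4.4,fy=4.4,interpolation=cv2.INTER_CUBIC))
```

```text
[array([-0.1526,  0.0475]), array([-0.0436,  0.0525]), array([-0.0387, -0.0477]), array([-0.1487, -0.0514])]
2.6264056382907444 0.10911461863563472
1.926495344811383 0.11006220968161597
-87.74178136536207 0.09897686598392576
-87.20034088595845 0.10031973883538572
mean [-0.0959    0.000225]
```

View pics/s2c.png

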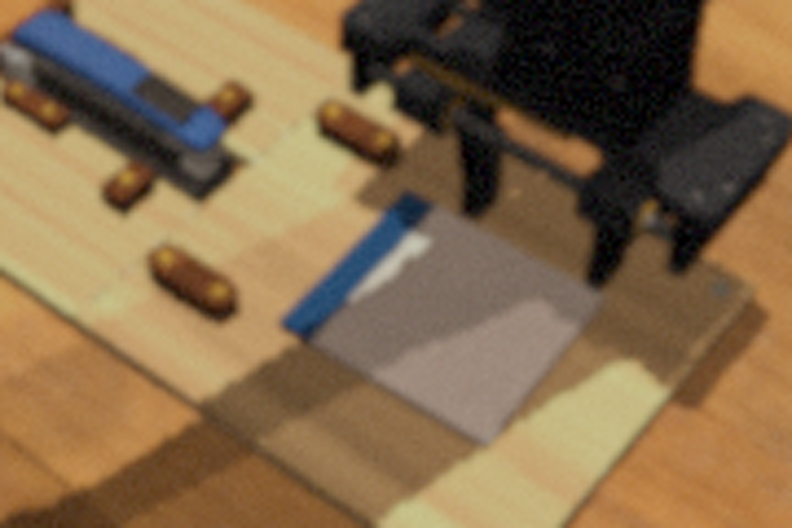

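The pad is still turned about 2.4° with its centre about 1 mm to the far side. The tail-side finger is the one touching, so another 2.5 mm of push should square and centre it. Then I'll retreat and rise.

To row units: 0.001 m is 0.02, 0.003 m is 0.06.

```bash
python3 jog.py '{"steps": [[0.02, 0, 0, 0, 0.06], [0.04, 0, 0, 0, 0.06], [0.06, 0, 0, 0, 0.06], [0.06, 0, 0, 0, 0.06], [0.06, 0, 0, 0, 0.06]]}'
python3 - <<'E'
from h import *
snap('wrist','w3')
E
python3 jog.py '{"steps": [[-0.12, 0, 0, 0, 0.06], [-0.24, 0, -0.2, 0, 0.06], [-0.24, 0, -0.8, 0, 0.06], [-0.24, 0, -1.6, 0, 0.06], [-0.24, -1, -1.6, -1.5, 0.06], [-0.24, -1.2, -1.6, -3, 0.06], [-0.24, -1.2, -1.6, -4.5, 0.06], [-0.24, -1.2, -1.6, -6, 0.06], [-0.24, -1.2, -1.6, -7.5, 0.06], [-0.24, -1.2, -1.6, -9, 0.06], [-0.24, -1.2, -1.6, -10.5, 0.06], [-0.24, -1.2, -1.6, -12, 0.06]]}';  python3 to.py -.185 0 .11 90
python3 - <<'E'
from to import *
a=cv2.imread('pics/w3.png'); g=cv2.cvtColor(a,cv2.COLOR_BGR2HSV)
c=load('w3')
# vertical scan of bottom edge and head edge subpixel gradient
for u in (200,240,360,390):
    col=cv2.GaussianBlur(a,(3,3),0)[200:270,u].astype(int); d=np.abs(np.diff(col,axis=0)).sum(1); v=200+d.argmax()+.5
    print(u,v,d.max(),np.round(W2J(atz(c,u,v,.0145)),4))
for v in (60,120,180,220):
    row=cv2.GaussianBlur(a,(3,3),0)[v,395:470].astype(int); d=np.abs(np.diff(row,axis=0)).sum(1); u=395+d.argmax()+.5
    print(u,v,d.max(),np.round(W2J(atz(c,u,v,.0145)),4))
E
```

```text
time: 5.3
ee_pos: [0.6187, -0.0671, 0.0328]
eef_rot: [-0.021, 1.0, 0.0, -0.0]
ft_force: [0.7, -0.1, 0.0]
width: 0.0602
grip_force: 0.0
time: 6.55
ee_pos: [0.6296, -0.1254, 0.1046]
eef_rot: [-0.483, 0.876, 0.006, -0.011]
ft_force: [-0.0, 0.2, -1.3]
width: 0.0597
grip_force: 0.0
shift [ 0.0559  0.0447 -0.0037] turn -0.605 now jig [-0.1644 -0.0685] 0.1046 ang 55.34 tilt [-0.0258  0.0005] q7 2.6 F [-0.   0.2 -1.3] t 6.55
200 250.5 137 [-0.1437 -0.0485]
240 249.5 35 [-0.1241 -0.048 ]
360 202.5 138 [-0.0668 -0.0244]
390 203.5 68 [-0.0527 -0.0249]
431.5 60 144 [-0.041   0.0371]
425.5 120 117 [-0.0405  0.0129]
419.5 180 132 [-0.0401 -0.0138]
453.5 220 103 [-0.022 -0.033]
```

To row units: -0.01 m is -0.2, 0.15 rad is 1.5.

```bash
python3 jog.py '{"steps": [[0, 0, -0.2, 1.5, 0.06], [0, 0, -0.2, 3, 0.06], [0, 0, -0.2, 4.5, 0.06], [0, 0, -0.2, 6, 0.06], [0, 0, -0.2, 7.5, 0.06], [0, 0, -0.2, 9, 0.06], [0, 0, -0.2, 10.5, 0.06], [0, 0, -0.2, 12, 0.06], [0, 0, -0.2, 13.5, 0.06], [0, 0, -0.2, 15, 0.06], [0, 0, -0.2, 16.5, 0.06], [0, 0, -0.2, 18, 0.06]]}';  python3 to.py -.19 0 .11 -90
```

```text
time: 7.75
ee_pos: [0.6299, -0.1255, 0.1144]
eef_rot: [0.39, 0.921, -0.005, -0.012]
ft_force: [-0.2, 0.1, -0.6]
width: 0.0599
grip_force: 0.0
shift [ 0.0266 -0.0681  0.0062] turn 0.728 now jig [-0.1646 -0.0687] 0.1144 ang -48.31 tilt [-0.0261  0.0011] q7 0.91 F [-0.2  0.1 -0.6] t 7.75
```

To row units: -0.06 m is -1.2, -0.068 m is -1.36, 0.728 rad is 7.28.

```bash
python3 jog.py '{"steps": [[0, -0.4, 0, 1.5, 0.06], [0.2, -0.8, 0, 3, 0.06], [0.4, -1.2, 0, 4.5, 0.06], [0.532, -1.36, 0.06, 6, 0.06], [0.532, -1.36, 0.12, 7.28, 0.06], [0.532, -1.36, 0.12, 7.28, 0.06], [0.532, -1.36, 0.12, 7.28, 0.06]]}';  python3 to.py -.19 0 .0335 -90
```

```text
time: 8.45
ee_pos: [0.5626, -0.1539, 0.1099]
eef_rot: [0.688, 0.725, -0.009, -0.01]
ft_force: [0.3, -0.8, -0.1]
width: 0.0597
grip_force: 0.0
shift [-0.0001  0.0017  0.0764] turn 0.01 now jig [-0.1901 -0.0003] 0.1099 ang -89.42 tilt [-0.0262  0.0011] q7 0.29 F [ 0.3 -0.8 -0.1] t 8.45
```

To row units: 0.0764 m is 1.528, 0.0755 m is 1.51, 0.01 rad is 0.1.

```bash
python3 jog.py '{"steps": [[0, 0.034, 0.6, 0.1, 0.06], [0, 0.034, 1.1, 0.1, 0.06], [0, 0.034, 1.4, 0.1, 0.06], [0, 0.034, 1.51, 0.1, 0.06], [0, 0.034, 1.528, 0.1, 0.06], [0, 0.034, 1.528, 0.1, 0.06], [0, 0.034, 1.528, 0.1, 0.06], [0, 0.034, 1.528, 0.1, 0.06]]}';  python3 to.py -.165 0 .0335 -90
```

```text
time: 9.25
ee_pos: [0.562, -0.1538, 0.0335]
eef_rot: [0.693, 0.721, -0.009, -0.01]
ft_force: [0.6, 0.2, -0.3]
width: 0.0599
grip_force: 0.0
shift [0.025  0.0002 0.    ] turn -0.004 now jig [-0.19    0.0002] 0.0335 ang -90.2 tilt [-0.026   0.0013] q7 0.29 F [ 0.6  0.2 -0.3] t 9.25
```

```bash
python3 jog.py '{"steps": [[0.2, 0, 0, 0, 0.06], [0.4, 0, 0, 0, 0.06], [0.48, 0, 0, 0, 0.06], [0.56, 0, 0, 0, 0.06], [0.64, 0, 0, 0, 0.06], [0.72, 0, 0, 0, 0.06], [0.8, 0, 0, 0, 0.06], [0.88, 0, 0, 0, 0.06], [0.96, 0, 0, 0, 0.06], [1.04, 0, 0, 0, 0.06], [1.08, 0, 0, 0, 0.06], [1.08, 0, 0, 0, 0.06]]}';  python3 to.py -.0665 0 .0335 -90
python3 - <<'E'
from h import *
c=snap('wrist','w4'); cv2.imwrite('pics/w4b.png',cv2.resize(c['img'][:,:,::-1],(800,600)))
E
```

```text
time: 10.45
ee_pos: [0.5595, -0.0993, 0.033]
eef_rot: [0.693, 0.721, -0.009, -0.01]
ft_force: [0.9, 1.0, -0.2]
width: 0.06
grip_force: 0.0
shift [ 0.0689  0.0002 -0.0003] turn -0.003 now jig [-0.1354  0.0004] 0.033 ang -90.19 tilt [-0.0269  0.0016] q7 0.19 F [ 0.9  1.  -0.2] t 10.45
```

View pics/w4b.png

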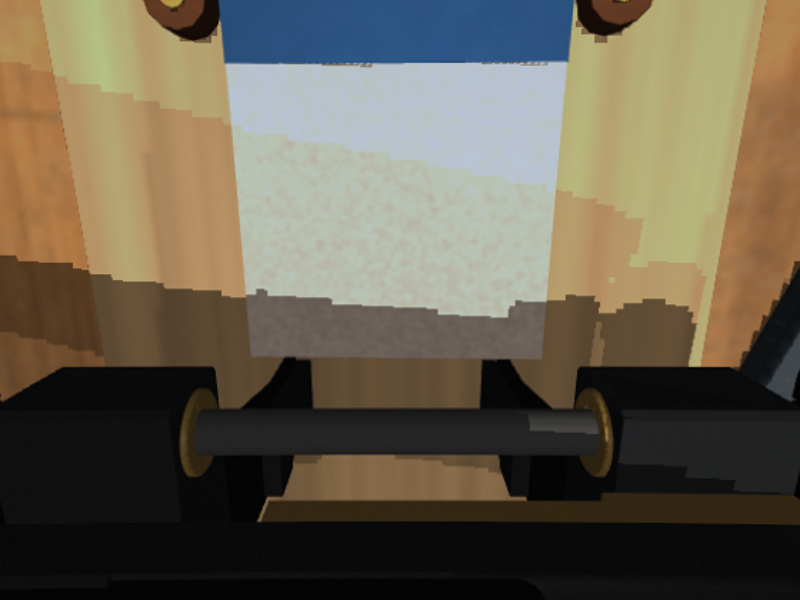

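The pad is square, its head between the guides (inner faces at u≈219 and 577, pad 222–570). I'll push on.

To row units: 0.06 m is 1.2, 0.055 m is 1.1.

```bash
python3 jog.py '{"steps": [[0.1, 0, 0, 0, 0.06], [0.2, 0, 0, 0, 0.06], [0.3, 0, 0, 0, 0.06], [0.4, 0, 0, 0, 0.06], [0.5, 0, 0, 0, 0.06], [0.6, 0, 0, 0, 0.06], [0.7, 0, 0, 0, 0.06], [0.8, 0, 0, 0, 0.06], [0.9, 0, 0, 0, 0.06], [1, 0, 0, 0, 0.06], [1.1, 0, 0, 0, 0.06], [1.2, 0, 0, 0, 0.06]]}';  python3 to.py -.0665 0 .0335 -90
```

```text
time: 11.7
ee_pos: [0.5572, -0.0394, 0.0332]
eef_rot: [0.693, 0.721, -0.009, -0.01]
ft_force: [0.3, -1.0, -0.3]
width: 0.0604
grip_force: 0.1
shift [ 0.009   0.0002 -0.0002] turn -0.004 now jig [-0.0755  0.0002] 0.0332 ang -90.22 tilt [-0.0268  0.0014] q7 0.08 F [ 0.3 -1.  -0.3] t 11.7
```

To row units: 0.007 m is 0.14, 0.006 m is 0.12.

```bash
python3 jog.py '{"steps": [[0.04, 0, 0, 0, 0.06], [0.08, 0, 0, 0, 0.06], [0.12, 0, 0, 0, 0.06], [0.14, 0, 0, 0, 0.06]]}'|grep -E 'ee|ft'; python3 jog.py '{"steps": [[0.02, 0, 0, 0, 0.06], [0.02, 0, 0, 0, 0.06]]}'|grep -E 'ee|ft';python3 jog.py '{"steps": [[0.02, 0, 0, 0, 0.06], [0.02, 0, 0, 0, 0.06]]}'|grep -E 'ee|ft'; python3 jog.py '{"steps": [[0.02, 0, 0, 0, 0.06], [0.02, 0, 0, 0, 0.06]]}'|grep -E 'ee|ft';python3 to.py -.0665 0 .0335 -90
```

```text
ee_pos: [0.5569, -0.0327, 0.0332]
eef_rot: [0.693, 0.72, -0.009, -0.01]
ft_force: [0.4, -0.1, -0.1]
ee_pos: [0.5569, -0.0317, 0.0332]
eef_rot: [0.693, 0.721, -0.009, -0.01]
ft_force: [0.6, -0.1, -0.6]
ee_pos: [0.5569, -0.0308, 0.0333]
eef_rot: [0.693, 0.721, -0.009, -0.01]
ft_force: [-0.2, 0.3, -0.7]
ee_pos: [0.5569, -0.0299, 0.0333]
eef_rot: [0.693, 0.72, -0.009, -0.01]
ft_force: [0.3, -0.4, 0.4]
shift [-0.0005  0.0001 -0.0002] turn -0.004 now jig [-0.066   0.0001] 0.0333 ang -90.23 tilt [-0.0266  0.0012] q7 0.06 F [ 0.3 -0.4  0.4] t 12.7
```

To row units: 0.001 m is 0.02.

```bash
python3 jog.py '{"steps": [[0.02, 0, 0, 0, 0.06], [0.02, 0, 0, 0, 0.06]]}'|grep -E 'ee_|ft'; python3 jog.py '{"steps": [[0.02, 0, 0, 0, 0.06], [0.02, 0, 0, 0, 0.06]]}'|grep -E 'ee_|ft';python3 jog.py '{"steps": [[0.02, 0, 0, 0, 0.06], [0.02, 0, 0, 0, 0.06]]}'|grep -E 'ee_|ft'
python3 - <<'E'
from h import *
c=snap('wrist','w5'); snap('top','t5'); snap('scene','s5'); cv2.imwrite('pics/w5b.png',cv2.resize(c['img'][:,:,::-1],(800,600)))
E
```

```text
ee_pos: [0.557, -0.0296, 0.0334]
ft_force: [1.3, -4.5, -0.3]
ee_pos: [0.5571, -0.0294, 0.0334]
ft_force: [1.8, -6.5, -0.7]
ee_pos: [0.557, -0.0293, 0.0334]
ft_force: [1.4, -10.6, -0.6]
```

View pics/w5b.png

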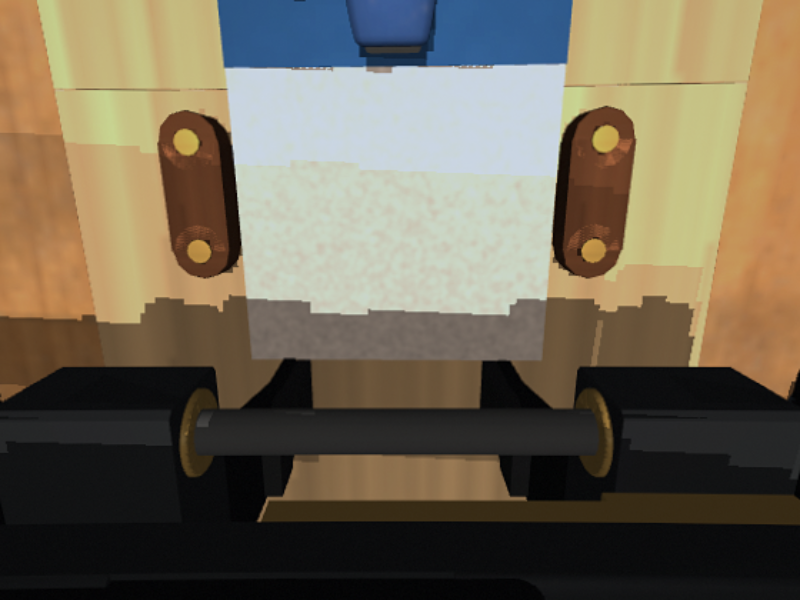

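The push met a stiff stop at jig x −0.0656 (expected −0.0665), with both tail corners symmetric, so the pad is home. I'll back off, rise and close the fingers.

To row units: 0.121 m is 2.42, 0.115 m is 2.3.

```bash
python3 jog.py '{"steps": [[-0.08, 0, 0, 0, 0.06], [-0.24, 0, 0, 0, 0.06], [-0.4, 0, -0.4, 0, 0.04], [-0.4, 0, -1.2, 0, 0.02], [0.4, 0, -1.6, 0, 0], [1.2, 0, -1.6, 0, 0], [1.8, 0, -1.6, 0, 0], [2.3, 0, -1.6, 0, 0], [2.42, 0, -1.6, 0, 0], [2.42, 0, -1.6, 0, 0], [2.42, 0, -1.6, 0, 0], [2.42, 0, -1.6, 0, 0]]}' 20; python3 to.py .057 0 .067 -90
python3 - <<'E'
from h import *
c=snap('wrist','w6'); t=snap('top','t6'); s=snap('scene','s6')
S=s['img'][170:300,165:340,::-1]; W=c['img'][:,:,::-1]
cv2.imwrite('pics/m6.png',np.vstack([W[:280],cv2.resize(S,(430,319),interpolation=cv2.INTER_CUBIC) if 0 else cv2.copyMakeBorder(cv2.resize(S,(430,319),interpolation=cv2.INTER_CUBIC),0,0,0,130,0)]))
E
```

```text
time: 14.65
ee_pos: [0.5544, 0.0922, 0.1135]
eef_rot: [0.694, 0.72, -0.009, -0.01]
ft_force: [-0.5, -0.3, -0.1]
width: 0.0005
grip_force: 0.0
shift [ 0.0008 -0.0013  0.0465] turn -0.006 now jig [ 0.0561 -0.0025] 0.1135 ang -90.35 tilt [-0.0269  0.001 ] q7 -0.18 F [-0.5 -0.3 -0.1] t 14.65
```

View pics/m6.png

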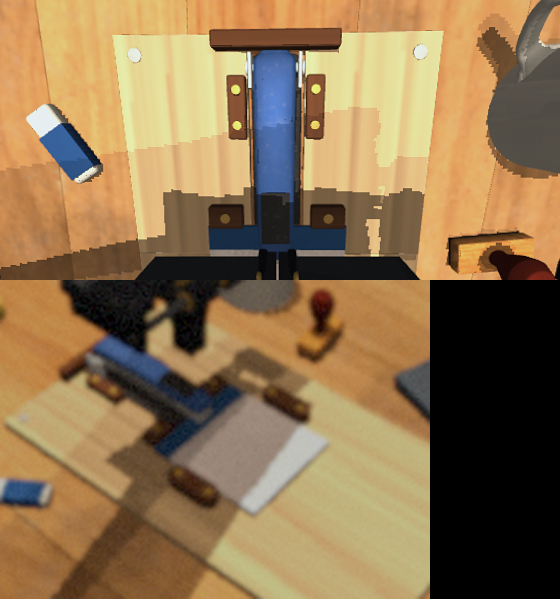

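The blue head strip lies against both stops (v≈227, symmetric). The fingers are over the nose, so I'll go down.

To row units: -0.0013 m is -0.026, 0.042 m is 0.84.

```bash
python3 jog.py '{"steps": [[0.02, -0.026, 0.4, 0, 0], [0.02, -0.026, 0.7, 0, 0], [0.02, -0.026, 0.84, 0, 0], [0.02, -0.026, 0.84, 0, 0], [0.02, -0.026, 0.84, 0, 0]]}'|grep -E 'ee_|ft'
python3 jog.py '{"steps": [[0, 0, 0.04, 0, 0], [0, 0, 0.08, 0, 0], [0, 0, 0.08, 0, 0]]}'|grep -E 'ee_|ft'
python3 jog.py '{"steps": [[0, 0, 0.04, 0, 0], [0, 0, 0.04, 0, 0], [0, 0, 0.04, 0, 0]]}'|grep -E 'ee_|ft'; python3 to.py .057 0 .063 -90
```

```text
ee_pos: [0.552, 0.0949, 0.0718]
ft_force: [-0.0, -0.6, 0.4]
ee_pos: [0.5516, 0.095, 0.0675]
ft_force: [0.3, -0.3, 0.5]
ee_pos: [0.5517, 0.095, 0.0656]
ft_force: [1.3, 0.8, 0.0]
shift [-0.0021  0.0001  0.0026] turn -0.004 now jig [0.0591 0.    ] 0.0656 ang -90.22 tilt [-0.0266  0.0015] q7 -0.18 F [1.3 0.8 0. ] t 15.9
```

```bash
python3 jog.py '{"steps": [[-0.04, 0, 0.04, 0, 0], [-0.04, 0, 0.04, 0, 0]]}'|grep -E 'ee_|ft'
python3 jog.py '{"steps": [[0, 0, 0.02, 0, 0], [0, 0, 0.02, 0, 0]]}'|grep -E 'ee_|ft'
python3 jog.py '{"steps": [[0, 0, 0.02, 0, 0], [0, 0, 0.02, 0, 0]]}'|grep -E 'ee_|ft'
```

```text
ee_pos: [0.5517, 0.0929, 0.0635]
ft_force: [0.8, 0.2, 1.4]
ee_pos: [0.5517, 0.0929, 0.0626]
ft_force: [0.7, 0.1, 3.6]
ee_pos: [0.5517, 0.0928, 0.0616]
ft_force: [0.7, -1.0, 3.5]
```

```bash
for i in 1 ; do python3 jog.py '{"steps": [[0, 0, 0.02, 0, 0], [0, 0, 0.04, 0, 0], [0, 0, 0.04, 0, 0]]}'|grep -E 'ee_|ft'; done
python3 jog.py '{"steps": [[0, 0, 0.02, 0, 0], [0, 0, 0.02, 0, 0]]}'|grep -E 'ee_|ft'
python3 jog.py '{"steps": [[0, 0, 0.02, 0, 0], [0, 0, 0.02, 0, 0]]}'|grep -E 'ee_|ft'
```

```text
ee_pos: [0.5519, 0.0927, 0.0604]
ft_force: [-3.0, -2.6, 11.9]
ee_pos: [0.5519, 0.0927, 0.0601]
ft_force: [-5.7, -2.2, 19.8]
ee_pos: [0.552, 0.0927, 0.0599]
ft_force: [-10.2, -4.6, 28.6]
```

Stiff resistance at 12–29 N, held for about 0.5 s, so the press is done. I'll take the hand up, then check.

```bash
python3 - <<'E'
from h import *
snap('scene','s7')
E
python3 jog.py '{"steps": [[0, 0, -0.06, 0, 0], [0, 0, -0.2, 0, 0], [0, 0, -0.6, 0, 0], [0, 0, -1.2, 0, 0], [0, 0, -2, 0, 0], [-0.8, 0, -2.8, 0, 0], [-1.6, 0, -3.2, 0, 0], [-2.4, 0, -3.2, 0, 0], [-3, 0, -3.2, 0, 0], [-3, 0, -3.2, 0, 0], [-3, 0, -3.2, 0, 0]]}'|grep -E 'time|ee_|ft'
python3 - <<'E'
from h import *
c=snap('wrist','w8'); s=snap('scene','s8')
f=lambda a:cv2.resize(a[165:265,165:300],(400,296),interpolation=cv2.INTER_CUBIC)
a=np.hstack([f(cv2.imread('pics/s7.png')),f(s['img'][:,:,::-1])])
cv2.imwrite('pics/m8.png',np.vstack([a,cv2.copyMakeBorder(c['img'][:300,:,::-1],0,0,0,240,0)]))
E
```

```text
time: 18.35
ee_pos: [0.5612, -0.0571, 0.2167]
ft_force: [0.8, 0.6, -0.2]
```

View pics/m8.png

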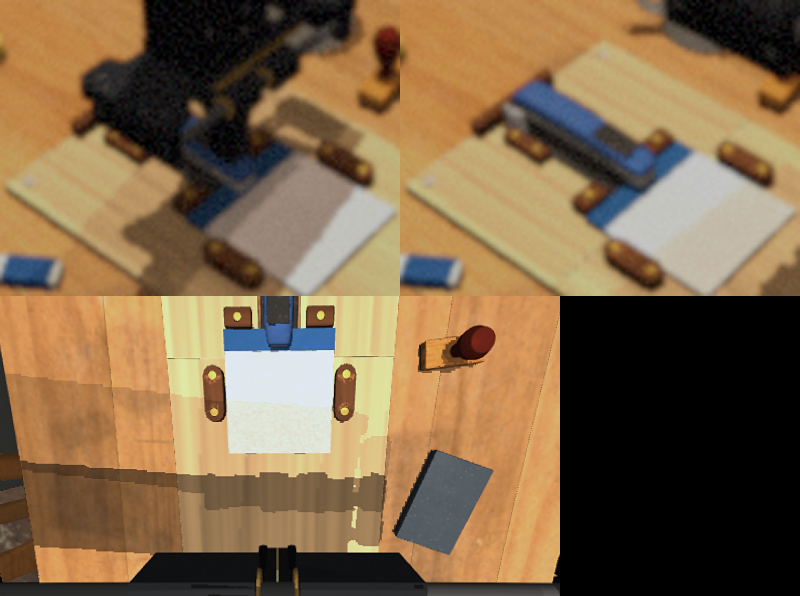

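The pad lies home and square against both stops. The arm is up, and the stamp and ink pad are in place. Handing in.

```bash
python3 -c "
from bench import r
print(r.close_job())"
```

```text
the job is handed in; nothing more can be done
None
```

I pushed the pad home against both head stops, pressed the stapler arm at 12–29 N (over the suggested 10–20 N) and took the hand away; the job was handed in at about 18 s of the 67 s, and the interface gave no verdict.

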